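# Snap the last leg into an upturned bench riser

### The arm

A 7-joint arm with a two-finger parallel gripper is mounted at the origin on the work surface. World frame = base frame: x ahead of the robot, y to its left, z up, the work surface at z = 0. Lengths are in m, angles in rad, forces in N, time in s.
With the tool pointing down it reaches from about 0.425 to 0.875 m from the base axis. Payload 8.4 kg.
Tool frame: the origin (TCP) lies at the very end of the fingers, on their centre line; the grasp point (between the pads) lies manip.pinch_z behind it (manip.pinch_z is the distance from the TCP to the grasp point, in m); y points along the fingers, x is the direction in which the jaws open and shut, and the axes are right-handed (so a half turn about y gives the same grasp; the last joint's range is limited). The gripper opens to 85 mm and grips with 20 to 120 N. Pads are 22 mm wide; open, the fingers measure 114 mm over their backs; the gripper's body (76 mm by 85 mm) begins 54 mm behind the grasp point. The pads swing forward as they close: fully open they stand 13 mm farther back than shut.
Start: joints at [1.105, 0.333, 0.04, 1.465, -0.013, 1.343, -0.059], TCP at [0.233, -0.607, 0.209] pointing down, gripper open.
Joint ranges: [-2.58, 2.58], [-0.38, 2.09], [-1.3, 1.39], [0.25, 2.4], [-1.5, 4.64], [0.08, 2.09], [-2.65, 2.65]. Speed limits (rad/s): [2.22, 2.22, 2.79, 2.79, 3.14, 3.14, 3.14].

### API

Orientations are given as a unit quaternion [x, y, z, w].
In Python, from rig import manip gives the robot as it stands.
- The arm moves only by the tool servo_tool, never from a script. Its arguments are lists of equal length, an entry for each row: "offset": the shift along the world's x, y, z in mm, a list of three; "twist": the turn, a rotation vector about the world's x, y, z in degrees, a list of three; "jaw": the opening, from -1 (shut) to 1 (fully open), so that 0 is half open. In form: {"offset": [[tx, ty, tz], ...], "twist": [[rx, ry, rz], ...], "jaw": [jaw, ...]}. A call has 1 to 12 rows; each row shifts and turns the commanded pose from where the row before left it; what a row does not reach is not made up. A row lasts 1/12 s, in which the tool goes at most 41.7 mm and 7.16 degrees, less where a joint would pass 70% of its speed; a pose out of reach is approached as far as the arm can. A call with a gripper value outside its range is refused whole. The fingers move at their own pace and stop on an object; "squeeze" is the grip in N (left out, the last holds). Time passes only in rows, so rows that do not move let the fingers close. It gives the time, the measured TCP pose, the force and the opening at its end, in the units of the state.
- manip.sense(): the state, without advancing time (a new reading comes with each control period).
- manip.get_image(name): name is "side" or "top"; returns (picture, depth): 420x560x3 uint8, red, green, blue; 420x560 float32, m along the optical axis (not along the pixel's ray), 0 where there is no reading.
- manip.camera_params(name): a dict with "K" (3x3 intrinsics, pixels), "rvec" (rotation vector, rad) and "tvec" (3), from world to camera coordinates, as OpenCV has them. Camera axes: x right, y down, z forward; pixel columns grow to the right and rows downward; lengths in m; the calibration is good to about 2 mm. A picture is of the moment at which its call begins. camera_params takes no time and is no camera call.
- manip.job_done(): hands the job in, once; it reports no verdict.
The state is a dict: "clock": time; "joints": joint angles; "joint_vel": joint speeds; "joint_efforts": joint torques, N m; "ee_pos": TCP position; "ee_rot": TCP orientation; "wrist_force": force on the tool from outside, world axes, zero at the start; "ft_torque": the same for the moment, N m; "width": finger opening in m.
Only numpy, scipy, OpenCV 4.12 (cv2) and the standard library are available. Lean on these libraries where they do the work, as an engineer would, in place of code of your own. Each camera call takes 0.05 s, during which the arm holds its last target.

### The job

The white bench riser lies upside down with three of its four legs fitted. Take the aluminium leg with the orange snap button from the wooden rack, squeeze its button flush and slide it fully home into the empty socket, so that when you let go the button pops out through the socket's hole. Leave the plain dark post in the rack.

Things in the scene. Friction and masses are not known exactly. Their poses are not given: they have to be found in the camera images.
- leg: Loose square aluminium tube 24 x 24 x 122 mm, 135 g; blue rubber foot (26 x 26, top 12 mm). Stands upright in a rack pocket 15 mm deep. Origin: centre of its lower end, z up, x out of the face with the orange button, which shows there twice, 8 mm proud: a press pad (14 wide, 26 high, centre 95 mm above the origin) and a snap nub (10 x 10, centre 26 mm above it).
- leg_button (a joint): Orange spring button: one rigid slider, pad and nub move together. 0 = out (8 mm proud), 0.008 = flush (m). Squeeze pad and opposite face together (32 mm, 24 once flush): the nub draws in too. Starts at 4 N, flush at 10 N; springs back.
- socket (a point): Centre of the empty socket's floor, where the leg's lower end rests; z up, x to the wall with the hole. Grey square tube on the riser (white board 260 x 240 x 18, fixed): 29 x 29 inside, wall 3, 50 high, then a flared mouth to 47 x 47 at 63 mm. Hole 18 wide, 16 to 36 mm up. The leg goes in with its x along this x (within 10 deg). Fitted legs, 122 high, stand at -196 in x, +176 in y and both.
- dark_post: Bystander: plain dark steel post 24 x 24 x 122 mm, no button, upright in another pocket. Origin: centre of its lower end, z up. The rack is a pale wooden block 70 x 225 x 30 mm, fixed, with three pockets 75 mm apart along the leg's y axis, holding the leg, this post and a brush in any order.

How it is judged:
On the way:
1. the leg slides down inside the empty socket with its button pressed in (value of joint leg_button above 0.005 m and horizontal distance between leg and socket below 0.01 m and z of leg in the frame of socket below 0.025 m), for 0.1 s.
At the end, for the whole second after the job is handed in: The leg stands released and at rest in the empty socket: lower end within 7 mm of the floor and 10 mm of its centre, upright within 10 degrees, button popped out through the hole (pressed in under 2 mm). The dark post still stands in the rack (moved under 30 mm, tilted under 20 degrees) (value of joint leg_button below 0.002 m and horizontal distance between leg and socket below 0.01 m and z of leg in the frame of socket between -0.005 and 0.007 m and angle between leg's own z axis and vertical below 0.17 rad and linear speed of leg below 0.03 m/s and distance of dark_post from where it was at the start of the episode below 0.03 m and angle between dark_post's own z axis and vertical below 0.35 rad); the robot touches nothing.
It fails at once if the plain dark post is taken out of the rack or knocked over (distance of dark_post from where it was at the start of the episode above 0.03 m or angle between dark_post's own z axis and vertical above 0.35 rad).
It also fails if it takes over 40 s, if anything falls off the work surface, if the arm or the gripper's body presses on something with over 40 N, if the wrist force passes 120 N, or if a joint passes its speed limit or range.

## Working session

There is one attempt and no reset: what is moved stays moved. The work goes in short steps, Python scripts to look and compute and a tool call to move; the robot and the scene stay as the last step left them, time stands still between calls to the robot, and variables do not carry over. Pictures are saved under pics/ and viewed, and the job is handed in when it is done.

Besides the shell and the picture viewer there is one more tool, called after "Request:" by a JSON object that holds its "method" and its "body", one argument or row to a line. servo_tool: Moves the arm, as the interface text tells. Its arguments: {"type":"object","properties":{"offset":{"type":"array","items":{"type":"array","items":{"type":"number"}}},"twist":{"type":"array","items":{"type":"array","items":{"type":"number"}}},"jaw":{"type":"array","items":{"type":"number"}},"squeeze":{"type":"number"}},"required":["offset","twist","jaw"]}

```bash
ls; mkdir -p pics; cat > h.py <<'E'
import numpy as np, cv2, pickle
from rig import manip
def grab(name,tag):
    im,d=manip.get_image(name); p=manip.camera_params(name)
    cv2.imwrite(f'pics/{tag}.png',cv2.cvtColor(im,cv2.COLOR_RGB2BGR)); np.savez(f'pics/{tag}.npz',im=im,d=d,K=p['K'],r=np.array(p['rvec']),t=np.array(p['tvec']))
def load(tag):
    f=np.load(f'pics/{tag}.npz'); R=cv2.Rodrigues(f['r'].astype(float).reshape(3,1))[0]; return f['im'],f['d'],f['K'],R,f['t'].reshape(3)
def pts(tag):
    im,d,K,R,t=load(tag); v,u=np.indices(d.shape); c=np.stack([(u-K[0,2])*d/K[0,0],(v-K[1,2])*d/K[1,1],d],-1)
    P=(c-t)@R; P[d==0]=np.nan; return im,P
E
python3 - <<'E'
from h import *
grab('top','t0');grab('side','s0')
s=manip.sense();print(s, manip.pinch_z)
for n in('t0','s0'):
    im,d,K,R,t=load(n);print(n,K,-R.T@t,R[2])
E
```

```text
pics
{'clock': 0.1, 'joints': array([ 1.10478299,  0.33383682,  0.03986659,  1.46620547, -0.01341339,
        1.34329729, -0.05849081]), 'joint_vel': array([-0.00042446, -0.00121821,  0.00063646, -0.00112538,  0.00233266,
        0.00128146, -0.0001632 ]), 'joint_efforts': array([ 3.05078247e-03, -6.60023117e+01,  1.36958119e+00, -4.06475043e+01,
        1.71101536e-02,  8.91693839e-03, -8.23019519e-07]), 'ee_pos': array([ 0.23293643, -0.60633961,  0.20810127]), 'ee_rot': array([-0.58253152,  0.40087242, -0.39997726,  0.58307505]), 'wrist_force': array([ 0.6792577 ,  0.11203635, -0.32916641]), 'ft_torque': array([-0.03255094,  0.08115893, -0.03334923]), 'width': 0.08530687349104431} 0.0187
t0 [[384.70289546   0.         278.41302255]
 [  0.         384.70289546 210.58070826]
 [  0.           0.           1.        ]] [ 0.51060691 -0.08687023  0.75439493] [ 0.08873269 -0.01209884 -0.99598199]
s0 [[487.35732992   0.         284.70932316]
 [  0.         487.35732992 204.5329292 ]
 [  0.           0.           1.        ]] [ 0.21766534 -0.49039441  0.7145145 ] [ 0.41689402  0.46871314 -0.77878583]
```

View pics/t0.png

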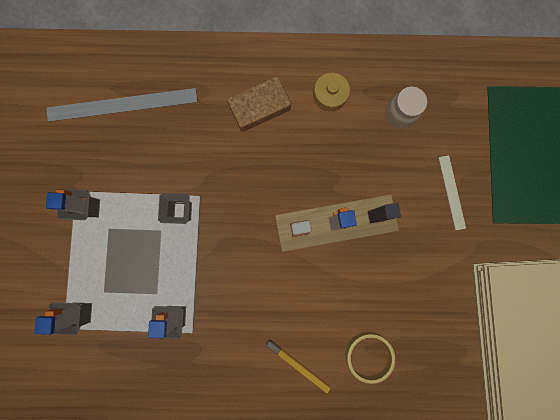

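View pics/s0.png

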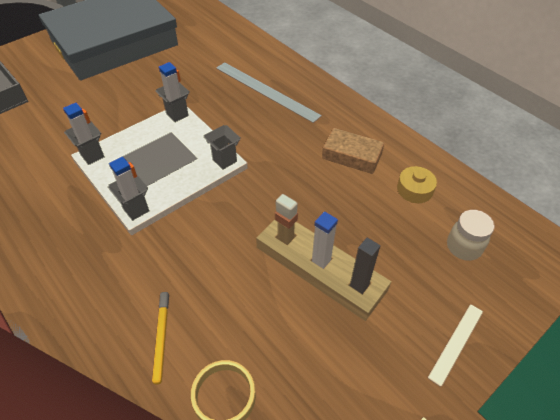

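The top view shows the empty socket near (175,208), the leg with its blue foot at (347,219), the dark post at (392,213) and the brush at (301,228). The orange buttons are on the image-up side. Next I measure these.

```bash
python3 - <<'E'
from h import *
np.set_printoptions(precision=4,suppress=True)
for n in('t0','s0'):
    im,P=pts(n); hsv=cv2.cvtColor(im,cv2.COLOR_RGB2HSV)
    print(n)
    blue=((hsv[...,0]>105)&(hsv[...,0]<130)&(hsv[...,1]>150)&(hsv[...,2]>60)).astype(np.uint8)
    k,l,st,c=cv2.connectedComponentsWithStats(blue)
    for i in range(1,k):
        if st[i,4]<60: continue
        m=l==i; Q=P[m]; Q=Q[np.isfinite(Q[:,0])]; top=Q[Q[:,2]>np.percentile(Q[:,2],90)-0.004]
        r=cv2.minAreaRect((top[:,:2]*1000).astype(np.float32))
        print('blue',c[i],st[i,4],top.mean(0),r)
    org=((hsv[...,0]>4)&(hsv[...,0]<16)&(hsv[...,1]>190)&(hsv[...,2]>90)).astype(np.uint8)
    k,l,st,c=cv2.connectedComponentsWithStats(org)
    for i in range(1,k):
        if st[i,4]<6: continue
        print('or',c[i],st[i,4],np.nanmean(P[l==i],0))
    # board plane/ heights
    for nm,(lo,hi) in {'18':(0.012,0.024),'30':(0.025,0.036),'63+18':(0.076,0.088),'137':(0.10,0.16)}.items():
        m=((P[...,2]>lo)&(P[...,2]<hi)).astype(np.uint8)
        k,l,st,c=cv2.connectedComponentsWithStats(m)
        for i in range(1,k):
            if st[i,4]<40: continue
            Q=P[l==i]; r=cv2.minAreaRect((Q[:,:2]*1000).astype(np.float32))
            print(nm,c[i].round(),st[i,4],Q.mean(0),r)
im,P=pts('t0')
big=cv2.resize(im[180:260,20:420],None,fx=2,fy=2,interpolation=cv2.INTER_CUBIC)
a=cv2.resize(im[170:260,270:410],None,fx=5,fy=5,interpolation=cv2.INTER_CUBIC);cv2.imwrite('pics/a.png',a[...,::-1])
im,P=pts('s0')
a=cv2.resize(im[110:300,190:400],None,fx=3,fy=3,interpolation=cv2.INTER_CUBIC);cv2.imwrite('pics/b.png',a[...,::-1])
E
```

```text
t0
blue [ 54.076 200.584] 250 [0.5772 0.2646 0.1382] ((577.3777465820312, 264.703857421875), (24.68865394592285, 26.252513885498047), 0.03830298036336899)
blue [348.3909 218.4909] 110 [ 0.5541 -0.2078  0.1355] ((553.67919921875, -205.66558837890625), (24.053958892822266, 24.998872756958008), 10.430281639099121)
blue [ 43.0185 325.155 ] 271 [0.3822 0.2695 0.1383] ((382.3569641113281, 269.6125183105469), (25.018741607666016, 26.34170913696289), 0.8510800004005432)
or [ 59.5 191. ] 24 [0.5946 0.2649 0.1241]
or [343.     209.6818] 22 [ 0.5699 -0.2016  0.1209]
or [ 48.8276 313.0345] 29 [0.3976 0.2726 0.1196]
18 [326. 104.] 70 [ 0.7877 -0.1876  0.018 ] ((790.889404296875, -190.53826904296875), (62.580020904541016, 20.65446662902832), 73.807861328125)
18 [395. 120.] 83 [ 0.7591 -0.3229  0.0183] ((762.3651123046875, -326.0575256347656), (60.306968688964844, 23.17978286743164), 50.29004669189453)
18 [265. 118.] 105 [ 0.7576 -0.0685  0.0183] ((757.5450439453125, -68.46636962890625), (3.7003097534179688, 107.09427642822266), 24.72749137878418)
18 [132. 262.] 14533 [0.4754 0.1797 0.0166] ((477.4
[... 8439 characters left out ...]
.2647 0.1255] ((385.7844543457031, 269.5926513671875), (29.2034969329834, 33.125823974609375), 88.2093734741211)
137 [123. 171.] 535 [0.378  0.0897 0.1264] ((380.7964172363281, 96.23579406738281), (33.708736419677734, 29.911685943603516), 3.116748571395874)
137 [286. 206.] 374 [ 0.5366 -0.1347  0.1179] ((539.3697509765625, -131.71649169921875), (21.09549331665039, 32.16460418701172), 11.90464973449707)
137 [325. 226.] 511 [ 0.55   -0.2076  0.1267] ((553.4354248046875, -204.73147583007812), (26.865644454956055, 26.69854164123535), 9.37585163116455)
137 [367. 253.] 513 [ 0.5633 -0.2808  0.1266] ((567.409423828125, -278.375732421875), (25.253507614135742, 24.36465835571289), 10.816116333007812)
```

```bash
python3 - <<'E'
from h import *
from scipy.spatial.transform import Rotation as Ro
s=manip.sense();R=Ro.from_quat(s['ee_rot']);print(R.as_matrix().round(3))
for a in(10.8,190.8):
    c,q=np.cos(np.radians(a)),np.sin(np.radians(a)); x=np.array([c,q,0]);y=np.array([0,0,-1.]);T=Ro.from_matrix(np.stack([x,y,np.cross(x,y)],1))
    print(a,np.degrees((T*R.inv()).as_rotvec()).round(2))
print(((np.array([.5535,-.2058,.2])-s['ee_pos'])*1000).round(1))
E
```

```text
[[ 0.359 -0.001  0.933]
 [-0.933  0.001  0.359]
 [-0.001 -1.    -0.   ]]
10.8 [-4.000e-02 -8.000e-02  7.978e+01]
190.8 [-9.0000e-02  4.0000e-02 -1.0022e+02]
[320.6 400.5  -8.1]
```

View pics/b.png

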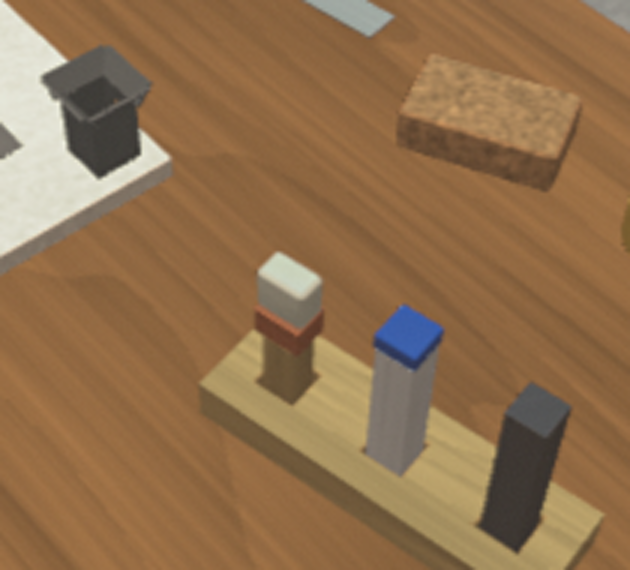

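The enlarged view shows the leg upright between the brush and the post, with its button on the far (+x) side. The measurements fit: the top is at z = 0.137, and the yaw is about 10.8°. I'll move above the leg.

Request:
{"method": "servo_tool", "body": {
  "offset": [
    [27,33,0],
    [27,33,0],
    [27,33,0],
    [27,33,0],
    [27,33,0],
    [27,33,0],
    [27,33,0],
    [27,33,0],
    [27,33,0],
    [27,33,0],
    [27,33,0],
    [23,37,0]
  ],
  "twist": [
    [0,0,6.6],
    [0,0,6.6],
    [0,0,6.6],
    [0,0,6.6],
    [0,0,6.6],
    [0,0,6.6],
    [0,0,6.6],
    [0,0,6.6],
    [0,0,6.6],
    [0,0,6.6],
    [0,0,6.6],
    [0,0,6.6]
  ],
  "jaw": [1,1,1,1,1,1,1,1,1,1,1,1],
  "squeeze": 60
}}

```text
clock: 1.1
ee_pos: [0.5464, -0.2152, 0.2086]
ee_rot: [-0.704, -0.065, 0.065, 0.704]
wrist_force: [0.2, 0.3, 0.2]
width: 0.0856
```

Request:
{"method": "servo_tool", "body": {
  "offset": [
    [0,0,0],
    [0,0,0]
  ],
  "twist": [
    [0,0,0],
    [0,0,0]
  ],
  "jaw": [1,1]
}}

```text
clock: 1.27
ee_pos: [0.5465, -0.2134, 0.2085]
ee_rot: [-0.704, -0.065, 0.065, 0.705]
wrist_force: [0.1, -1.9, -0.5]
width: 0.0856
```

```bash
cat >> h.py <<'E'
from scipy.spatial.transform import Rotation as Ro
def err(p,yaw):
    s=manip.sense();R=Ro.from_quat(s['ee_rot']);c,q=np.cos(np.radians(yaw)),np.sin(np.radians(yaw)); x=np.array([c,q,0]);y=np.array([0,0,-1.]);T=Ro.from_matrix(np.stack([x,y,np.cross(x,y)],1))
    print('t',round(s['clock'],2),'ee',s['ee_pos'].round(4),'w',round(s['width'],4),'F',np.round(s['wrist_force'],1),'M',np.round(s['ft_torque'],2))
    print('need mm',((np.array(p)-s['ee_pos'])*1000).round(1),'deg',np.degrees((T*R.inv()).as_rotvec()).round(2))
E
python3 - <<'E'
from h import *
err([.5535,-.2058,.092],10.8);print(manip.sense()['joints'].round(2))
E
```

```text
t 1.27 ee [ 0.5465 -0.2134  0.2085] w 0.0856 F [ 0.1 -1.9 -0.5] M [-0.07  0.03  0.03]
need mm [   7.     7.6 -116.5] deg [-0.08 -0.02  0.27]
[ 0.65  0.24 -0.41  1.61  0.1   1.32  0.4 ]
```

Request:
{"method": "servo_tool", "body": {
  "offset": [
    [7,7.6,0],
    [0,0,0],
    [0,0,0]
  ],
  "twist": [
    [0,0,0.3],
    [0,0,0],
    [0,0,0]
  ],
  "jaw": [1,1,1]
}}

```text
clock: 1.52
ee_pos: [0.5521, -0.2097, 0.2087]
ee_rot: [-0.704, -0.064, 0.064, 0.704]
wrist_force: [-0.3, -0.0, 0.1]
width: 0.0853
```

```bash
python3 - <<'E'
from h import *
err([.5535,-.2058,.092],10.8)
grab('side','s1');
E
```

```text
t 1.52 ee [ 0.5521 -0.2097  0.2087] w 0.0853 F [-0.3 -0.   0.1] M [0.02 0.04 0.  ]
need mm [   1.4    3.9 -116.7] deg [-0.   -0.02  0.37]
```

View pics/s1.png

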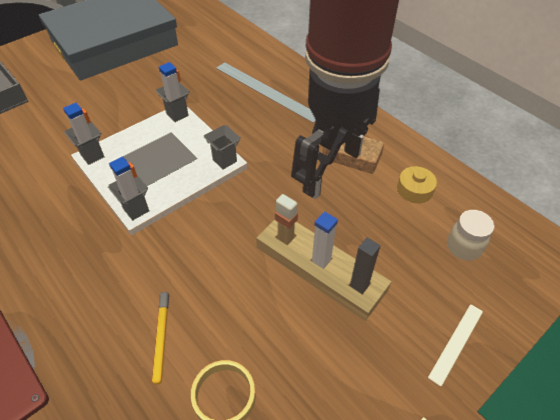

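The gripper stands open above the leg, with its fingers along x. It is still 4 mm short in y, so I correct that and descend in steps.

Request:
{"method": "servo_tool", "body": {
  "offset": [
    [1.4,3.9,0],
    [0,0,-20],
    [0,0,-20],
    [0,0,-20],
    [0,0,0],
    [0,0,0]
  ],
  "twist": [
    [0,0,0.3],
    [0,0,0],
    [0,0,0],
    [0,0,0],
    [0,0,0],
    [0,0,0]
  ],
  "jaw": [1,1,1,1,1,1]
}}

```text
clock: 2.07
ee_pos: [0.5529, -0.2053, 0.1484]
ee_rot: [-0.704, -0.066, 0.067, 0.704]
wrist_force: [0.4, 0.1, 0.4]
width: 0.0853
```

```bash
python3 - <<'E'
from h import *
err([.5535,-.2058,.092],10.8)
E
```

```text
t 2.07 ee [ 0.5529 -0.2053  0.1484] w 0.0853 F [0.4 0.1 0.4] M [-0.02 -0.11 -0.04]
need mm [  0.6  -0.5 -56.4] deg [-0.04 -0.11  0.02]
```

Request:
{"method": "servo_tool", "body": {
  "offset": [
    [0.6,-0.5,-19],
    [0,0,-19],
    [0,0,-18],
    [0,0,0],
    [0,0,0]
  ],
  "twist": [
    [0,0,0],
    [0,0,0],
    [0,0,0],
    [0,0,0],
    [0,0,0]
  ],
  "jaw": [1,1,1,1,1]
}}

```text
clock: 2.48
ee_pos: [0.5545, -0.2058, 0.0939]
ee_rot: [0.704, 0.067, -0.066, -0.704]
wrist_force: [-1.1, -0.6, 0.5]
width: 0.0855
```

Request:
{"method": "servo_tool", "body": {
  "offset": [
    [0,0,0],
    [0,0,0],
    [0,0,0],
    [0,0,0],
    [0,0,0],
    [0,0,0],
    [0,0,0],
    [0,0,0],
    [0,0,0],
    [0,0,0]
  ],
  "twist": [
    [0,0,0],
    [0,0,0],
    [0,0,0],
    [0,0,0],
    [0,0,0],
    [0,0,0],
    [0,0,0],
    [0,0,0],
    [0,0,0],
    [0,0,0]
  ],
  "jaw": [-0.1,-0.3,-0.5,-0.7,-0.8,-0.9,-1,-1,-1,-1],
  "squeeze": 60
}}

```text
clock: 3.32
ee_pos: [0.5549, -0.2058, 0.0938]
ee_rot: [0.704, 0.067, -0.066, -0.704]
wrist_force: [-0.1, 0.2, 5.6]
width: 0.0248
```

```bash
python3 - <<'E'
from h import *
err([.5535,-.2058,.092],10.8)
grab('side','s2');grab('top','t2')
im=load('s2')[0];cv2.imwrite('pics/s2z.png',cv2.resize(im[50:290,180:420],None,fx=2.5,fy=2.5,interpolation=cv2.INTER_CUBIC)[...,::-1])
E
```

```text
t 3.32 ee [ 0.5549 -0.2058  0.0938] w 0.0248 F [-0.1  0.2  5.6] M [ 0.03  0.14 -0.02]
need mm [-1.4  0.  -1.8] deg [ 0.03  0.08 -0.01]
```

View pics/s2z.png

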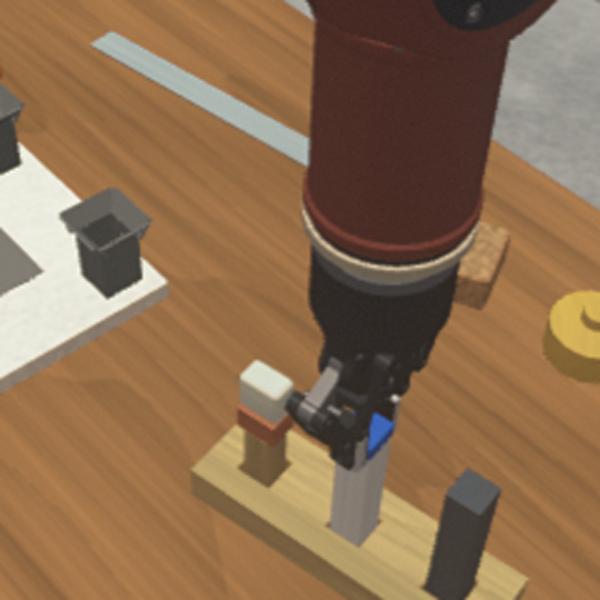

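The jaws have closed to 24.8 mm, so the button is about flush. The leg is still upright and the post untouched. I lift next.

Request:
{"method": "servo_tool", "body": {
  "offset": [
    [0,0,5],
    [0,0,10],
    [0,0,20],
    [0,0,20],
    [0,0,20],
    [0,0,25],
    [0,0,25],
    [0,0,15],
    [0,0,0],
    [0,0,0]
  ],
  "twist": [
    [0,0,0],
    [0,0,0],
    [0,0,0],
    [0,0,0],
    [0,0,0],
    [0,0,0],
    [0,0,0],
    [0,0,0],
    [0,0,0],
    [0,0,0]
  ],
  "jaw": [-1,-1,-1,-1,-1,-1,-1,-1,-1,-1],
  "squeeze": 80
}}

```text
clock: 4.25
ee_pos: [0.5546, -0.2056, 0.2338]
ee_rot: [0.704, 0.067, -0.066, -0.704]
wrist_force: [0.3, -0.4, -1.8]
width: 0.0243
```

```bash
python3 - <<'E'
from h import *
err([.573,.0885,.234],-1.4)
grab('side','s3')
im=load('s3')[0];cv2.imwrite('pics/s3z.png',cv2.resize(im[50:290,180:420],None,fx=2.5,fy=2.5,interpolation=cv2.INTER_CUBIC)[...,::-1])
E
```

```text
t 4.25 ee [ 0.5546 -0.2056  0.2338] w 0.0243 F [ 0.3 -0.4 -1.8] M [ 0.04 -0.02  0.03]
need mm [1.840e+01 2.941e+02 2.000e-01] deg [  0.04   0.07 -12.22]
```

View pics/s3z.png

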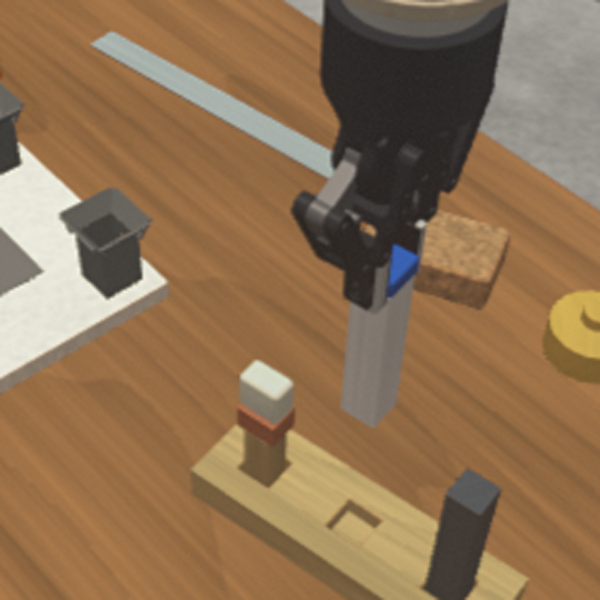

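The leg is lifted, hangs straight, and the pocket is empty. Now I carry it to above the socket.

Request:
{"method": "servo_tool", "body": {
  "offset": [
    [1.8,29,0],
    [1.8,29,0],
    [1.8,29,0],
    [1.8,29,0],
    [1.8,29,0],
    [1.8,29,0],
    [1.8,29,0],
    [1.8,29,0],
    [1.8,29,0],
    [1.8,29,0],
    [0,4,0],
    [0,0,0]
  ],
  "twist": [
    [0,0,-1.2],
    [0,0,-1.2],
    [0,0,-1.2],
    [0,0,-1.2],
    [0,0,-1.2],
    [0,0,-1.2],
    [0,0,-1.2],
    [0,0,-1.2],
    [0,0,-1.2],
    [0,0,-1.2],
    [0,0,0],
    [0,0,0]
  ],
  "jaw": [-1,-1,-1,-1,-1,-1,-1,-1,-1,-1,-1,-1]
}}

```text
clock: 5.3
ee_pos: [0.5712, 0.0911, 0.2315]
ee_rot: [-0.707, 0.007, -0.005, 0.707]
wrist_force: [-0.6, -0.9, -1.2]
width: 0.0247
```

Request:
{"method": "servo_tool", "body": {
  "offset": [
    [0,0,-10],
    [0,0,-10],
    [0,0,0],
    [0,0,0]
  ],
  "twist": [
    [0,0,0],
    [0,0,0],
    [0,0,0],
    [0,0,0]
  ],
  "jaw": [-1,-1,-1,-1]
}}

```text
clock: 5.63
ee_pos: [0.5717, 0.0868, 0.2114]
ee_rot: [0.707, -0.009, 0.007, -0.707]
wrist_force: [0.2, -0.4, -0.9]
width: 0.0243
```

```bash
python3 - <<'E'
from h import *
err([.573,.0885,.200],-1.4)
grab('side','s4');grab('top','t4')
im=load('s4')[0];cv2.imwrite('pics/s4z.png',cv2.resize(im[0:240,100:340],None,fx=2.5,fy=2.5,interpolation=cv2.INTER_CUBIC)[...,::-1])
E
```

```text
t 5.63 ee [0.5717 0.0868 0.2114] w 0.0243 F [ 0.2 -0.4 -0.9] M [-0.03  0.01 -0.07]
need mm [  1.3   1.7 -11.4] deg [ 0.04 -0.14 -0.11]
```

View pics/s4z.png

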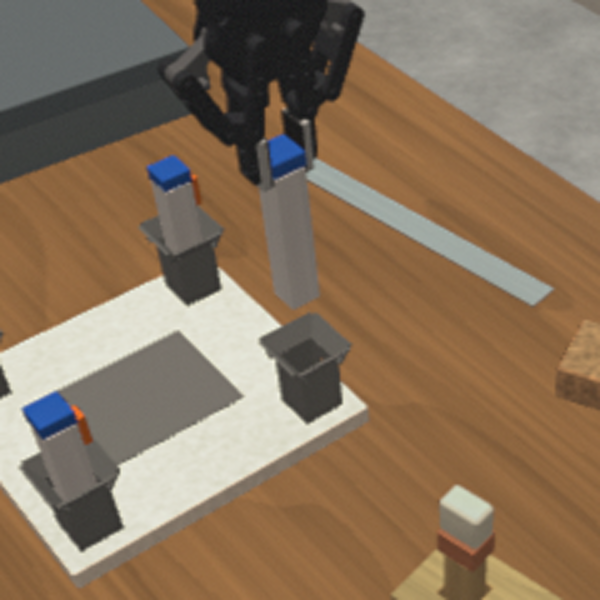

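View pics/t4.png

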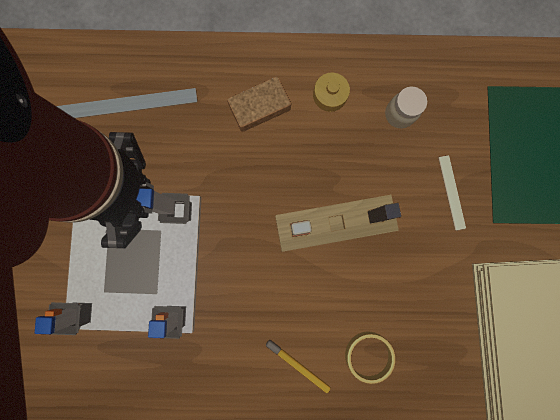

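In both views the leg hangs above the socket. I measure its faces and the mouth rim by depth, relative to each other in the same picture.

```bash
python3 - <<'E'
from h import *
np.set_printoptions(precision=4,suppress=True)
im,P=pts('s4');hsv=cv2.cvtColor(im,cv2.COLOR_RGB2HSV)
m=(abs(P[...,0]-.573)<.03)&(abs(P[...,1]-.088)<.03)&(P[...,2]>.105)&(P[...,2]<.20)
Q=P[m];print(len(Q),Q[:,2].min(),Q[:,2].max())
for lo in np.arange(.125,.2,.015):
    q=Q[(Q[:,2]>lo)&(Q[:,2]<lo+.015)]; print(lo,len(q),np.percentile(q,3,axis=0),np.percentile(q,97,axis=0), 'rect',cv2.minAreaRect((q[:,:2]*1000).astype(np.float32)))
# rim: same socket and neighbours in s0 & s4
for n in('s0','s4'):
    im,P=pts(n)
    for c in((.573,.0885),(.3775,.0932),(.577,.264),(.382,.269)):
        m=(abs(P[...,0]-c[0])<.03)&(abs(P[...,1]-c[1])<.03)&(P[...,2]>.079)&(P[...,2]<.083)
        q=P[m]
        if len(q)>20: print(n,c,len(q),(q[:,:2].min(0)+q[:,:2].max(0))/2,q[:,:2].max(0)-q[:,:2].min(0))
E
```

```text
562 0.13132754106910272 0.1999818992699696
0.125 53 [0.5583 0.0751 0.1329] [0.5803 0.0968 0.1396] rect ((564.8419189453125, 81.6373062133789), (15.826582908630371, 32.0700798034668), 46.49576950073242)
0.14 118 [0.5578 0.075  0.1408] [0.5807 0.0965 0.1546] rect ((564.4043579101562, 82.00862121582031), (17.272058486938477, 32.037353515625), 44.469757080078125)
0.15500000000000003 121 [0.5578 0.0749 0.1554] [0.5805 0.0969 0.1693] rect ((564.091796875, 81.17274475097656), (18.107601165771484, 32.67980194091797), 45.091644287109375)
0.17000000000000004 134 [0.558  0.0742 0.1705] [0.5802 0.0974 0.1844] rect ((563.7453002929688, 82.50450897216797), (17.94855499267578, 33.44186782836914), 39.18531036376953)
0.18500000000000005 136 [0.558  0.0744 0.1856] [0.5805 0.0973 0.1997] rect ((564.5745849609375, 81.76481628417969), (16.947532653808594, 32.030906677246094), 44.796451568603516)Traceback (most recent call last):
  File "<stdin>", line 7, in <module>
    return _quantile_unchecked(
        a, q, axis, out, overwrite_input, method, keepdims, weights)
    return _ureduce(a,
                    func=_quantile_ureduce_func,
    ...<5 lines>...
                    overwrite_input=overwrite_input,
                    method=method)
    r = func(a, **kwargs)
    result = _quantile(arr,
                       quantiles=q,
    ...<2 lines>...
                       out=out,
                       weights=wgt)
    slices_having_nans = np.isnan(arr[-1, ...])
                                  ~~~^^^^^^^^^
IndexError: index -1 is out of bounds for axis 0 with size 0
```

```bash
python3 - <<'E'
from h import *
np.set_printoptions(precision=4,suppress=True)
def f(n,c,lo,hi):
    im,P=pts(n)
    m=(abs(P[...,0]-c[0])<.022)&(abs(P[...,1]-c[1])<.022)&(P[...,2]>lo)&(P[...,2]<hi); q=P[m]
    a=np.percentile(q[:,:2],3,axis=0); print(n,c,len(q),'minfaces+12',a+.012)
f('s4',(.5717,.0868),.14,.185)
for n in('s0','s4'):
  for c in((.3775,.0932),(.577,.264),(.382,.269)): f(n,c,.092,.122)
for n in('s0','s4','t0'):
    im,P=pts(n)
    for c in((.573,.0885),(.3775,.0932),(.577,.264),(.382,.269)):
        m=(abs(P[...,0]-c[0])<.03)&(abs(P[...,1]-c[1])<.03)&(P[...,2]>.0775)&(P[...,2]<.083)
        q=P[m]
        if len(q)>20: print(n,c,len(q),(q[:,:2].min(0)+q[:,:2].max(0))/2,q[:,:2].max(0)-q[:,:2].min(0))
E
```

```text
s4 (0.5717, 0.0868) 373 minfaces+12 [0.5699 0.0865]
s0 (0.3775, 0.0932) 263 minfaces+12 [0.3776 0.0948]
s0 (0.577, 0.264) 213 minfaces+12 [0.5774 0.265 ]
s0 (0.382, 0.269) 241 minfaces+12 [0.3822 0.2699]
s4 (0.3775, 0.0932) 256 minfaces+12 [0.3776 0.0948]
s4 (0.577, 0.264) 210 minfaces+12 [0.5778 0.2652]
s4 (0.382, 0.269) 248 minfaces+12 [0.3822 0.2698]
s0 (0.573, 0.0885) 196 [0.5739 0.0908] [0.0543 0.0551]
s0 (0.3775, 0.0932) 219 [0.378  0.0955] [0.0547 0.0543]
s0 (0.577, 0.264) 140 [0.578 0.266] [0.053  0.0543]
s0 (0.382, 0.269) 192 [0.3825 0.2713] [0.0546 0.0546]
s4 (0.573, 0.0885) 186 [0.5735 0.0913] [0.0535 0.0544]
s4 (0.3775, 0.0932) 226 [0.3778 0.0957] [0.0543 0.0544]
s4 (0.577, 0.264) 145 [0.579  0.2665] [0.055  0.0547]
s4 (0.382, 0.269) 193 [0.3822 0.2716] [0.0539 0.0546]
t0 (0.573, 0.0885) 263 [0.5733 0.0893] [0.0532 0.0546]
t0 (0.3775, 0.0932) 216 [0.3773 0.0937] [0.0541 0.0529]
t0 (0.577, 0.264) 223 [0.578  0.2654] [0.0532 0.0551]
t0 (0.382, 0.269) 242 [0.3821 0.2695] [0.0537 0.0538]
```

Request:
{"method": "servo_tool", "body": {
  "offset": [
    [2.5,3,0],
    [0,0,-14],
    [0,0,-14],
    [0,0,-14],
    [0,0,0],
    [0,0,0]
  ],
  "twist": [
    [0,0,0],
    [0,0,0],
    [0,0,0],
    [0,0,0],
    [0,0,0],
    [0,0,0]
  ],
  "jaw": [-1,-1,-1,-1,-1,-1]
}}

```text
clock: 6.23
ee_pos: [0.5747, 0.0914, 0.1709]
ee_rot: [-0.707, 0.008, -0.007, 0.707]
wrist_force: [-0.0, -0.1, -1.0]
width: 0.0241
```

```bash
python3 - <<'E'
from h import *
err([.5742,.0898,.0968],-1.4)
E
```

```text
t 6.23 ee [0.5747 0.0914 0.1709] w 0.0241 F [-0.  -0.1 -1. ] M [-0.01  0.02  0.01]
need mm [ -0.5  -1.6 -74.1] deg [-0.   -0.05 -0.22]
```

Request:
{"method": "servo_tool", "body": {
  "offset": [
    [-0.5,-1.6,0],
    [0,0,-8],
    [0,0,-8],
    [0,0,-8],
    [0,0,0],
    [0,0,0]
  ],
  "twist": [
    [0,0,0],
    [0,0,0],
    [0,0,0],
    [0,0,0],
    [0,0,0],
    [0,0,0]
  ],
  "jaw": [-1,-1,-1,-1,-1,-1]
}}

```text
clock: 6.73
ee_pos: [0.5738, 0.0897, 0.1462]
ee_rot: [0.707, -0.008, 0.007, -0.707]
wrist_force: [-0.3, -1.1, -1.0]
width: 0.0237
```

```bash
python3 - <<'E'
from h import *
err([.5742,.0898,.0968],-1.4)
grab('side','s5')
im=load('s5')[0];cv2.imwrite('pics/s5z.png',cv2.resize(im[60:200,150:290],None,fx=4,fy=4,interpolation=cv2.INTER_CUBIC)[...,::-1])
E
```

```text
t 6.73 ee [0.5738 0.0897 0.1462] w 0.0237 F [-0.3 -1.1 -1. ] M [ 0.01 -0.02  0.01]
need mm [  0.4   0.1 -49.4] deg [ 0.   -0.08 -0.22]
```

View pics/s5z.png

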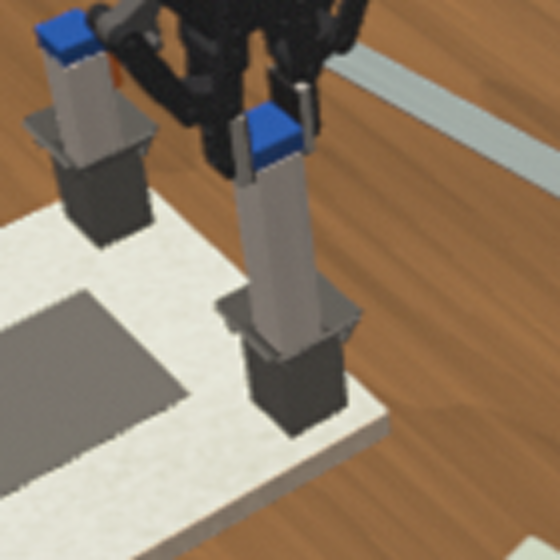

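The leg is in the mouth, centred, with no contact force. I go on down.

Request:
{"method": "servo_tool", "body": {
  "offset": [
    [0,0,-6],
    [0,0,-6],
    [0,0,-6],
    [0,0,-6],
    [0,0,0]
  ],
  "twist": [
    [0,0,0],
    [0,0,0],
    [0,0,0],
    [0,0,0],
    [0,0,0]
  ],
  "jaw": [-1,-1,-1,-1,-1]
}}

```text
clock: 7.2
ee_pos: [0.5734, 0.0895, 0.1212]
ee_rot: [0.707, -0.008, 0.006, -0.707]
wrist_force: [-0.7, 0.4, -1.6]
width: 0.0241
```

```bash
python3 - <<'E'
from h import *
err([.5742,.0898,.0968],-1.4)
E
```

```text
t 7.2 ee [0.5734 0.0895 0.1212] w 0.0241 F [-0.7  0.4 -1.6] M [-0.04 -0.02  0.03]
need mm [  0.8   0.3 -24.4] deg [ 0.01 -0.13 -0.22]
```

Request:
{"method": "servo_tool", "body": {
  "offset": [
    [0,0,-5],
    [0,0,-5],
    [0,0,-5],
    [0,0,-5],
    [0,0,0],
    [0,0,0]
  ],
  "twist": [
    [0,0,0],
    [0,0,0],
    [0,0,0],
    [0,0,0],
    [0,0,0],
    [0,0,0]
  ],
  "jaw": [-1,-1,-1,-1,-1,-1]
}}

```text
clock: 7.7
ee_pos: [0.5741, 0.0897, 0.1025]
ee_rot: [0.707, -0.008, 0.007, -0.707]
wrist_force: [-0.1, 0.7, -0.8]
width: 0.0244
```

Request:
{"method": "servo_tool", "body": {
  "offset": [
    [0,0,-2],
    [0,0,-2],
    [0,0,0],
    [0,0,0]
  ],
  "twist": [
    [0,0,0],
    [0,0,0],
    [0,0,0],
    [0,0,0]
  ],
  "jaw": [-1,-1,-1,-1]
}}

```text
clock: 8.03
ee_pos: [0.5743, 0.0898, 0.0989]
ee_rot: [0.707, -0.007, 0.007, -0.707]
wrist_force: [-0.6, -0.7, -1.0]
width: 0.0244
```

```bash
python3 - <<'E'
from h import *
err([.5742,.0898,.0968],-1.4)
grab('side','s6')
im,P=pts('s6');cv2.imwrite('pics/s6z.png',cv2.resize(im[60:200,150:290],None,fx=4,fy=4,interpolation=cv2.INTER_CUBIC)[...,::-1])
hsv=cv2.cvtColor(im,cv2.COLOR_RGB2HSV)
b=(hsv[...,0]>105)&(hsv[...,0]<130)&(hsv[...,1]>150)&(hsv[...,2]>60)&(abs(P[...,0]-.574)<.03)&(abs(P[...,1]-.09)<.03)
print(b.sum(),np.percentile(P[b][:,2],[50,90,97]))
E
```

```text
t 8.03 ee [0.5743 0.0898 0.0989] w 0.0244 F [-0.6 -0.7 -1. ] M [ 0.03 -0.03 -0.01]
need mm [-0.1  0.  -2.1] deg [ 0.   -0.   -0.22]
133 [0.14160228 0.14296259 0.14351973]
```

View pics/s6z.png

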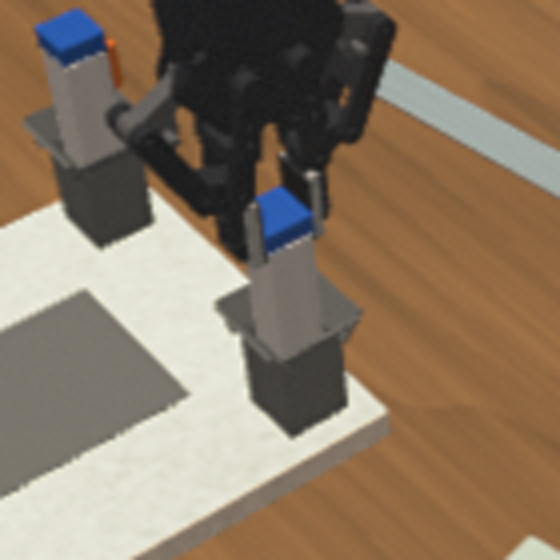

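The leg slides freely and its top is about 2 mm above the fitted legs' height. The last millimetres go slowly, with the force watched.

Request:
{"method": "servo_tool", "body": {
  "offset": [
    [0,0,-1],
    [0,0,-1],
    [0,0,0],
    [0,0,0]
  ],
  "twist": [
    [0,0,0],
    [0,0,0],
    [0,0,0],
    [0,0,0]
  ],
  "jaw": [-1,-1,-1,-1]
}}

```text
clock: 8.42
ee_pos: [0.5744, 0.0898, 0.097]
ee_rot: [-0.707, 0.007, -0.007, 0.707]
wrist_force: [0.5, 0.3, -0.1]
width: 0.0244
```

Request:
{"method": "servo_tool", "body": {
  "offset": [
    [0,0,-1],
    [0,0,0],
    [0,0,0]
  ],
  "twist": [
    [0,0,0],
    [0,0,0],
    [0,0,0]
  ],
  "jaw": [-1,-1,-1]
}}

```text
clock: 8.67
ee_pos: [0.5748, 0.0899, 0.0969]
ee_rot: [-0.707, 0.007, -0.008, 0.707]
wrist_force: [-0.6, -0.6, 7.7]
width: 0.0243
```

The floor is felt: 7.7 N at TCP z = 0.097, as predicted. I release there.

Request:
{"method": "servo_tool", "body": {
  "offset": [
    [0,0,0],
    [0,0,0],
    [0,0,0],
    [0,0,0],
    [0,0,0],
    [0,0,0],
    [0,0,0],
    [0,0,0]
  ],
  "twist": [
    [0,0,0],
    [0,0,0],
    [0,0,0],
    [0,0,0],
    [0,0,0],
    [0,0,0],
    [0,0,0],
    [0,0,0]
  ],
  "jaw": [-0.3,-0.1,0.3,0.7,1,1,1,1]
}}

```text
clock: 9.33
ee_pos: [0.5743, 0.0898, 0.0958]
ee_rot: [-0.707, 0.007, -0.007, 0.707]
wrist_force: [0.3, 0.8, -0.5]
width: 0.0855
```

```bash
cat > c.py <<'E'
from h import *
import sys
n=sys.argv[1]
err([.5742,.0898,.0968],-1.4)
grab('side',n)
im,P=pts(n);cv2.imwrite(f'pics/{n}z.png',cv2.resize(im[60:200,150:290],None,fx=4,fy=4,interpolation=cv2.INTER_CUBIC)[...,::-1])
hsv=cv2.cvtColor(im,cv2.COLOR_RGB2HSV)
for c in((.5735,.0895),(.3775,.0932),(.577,.264),(.382,.269)):
    near=(abs(P[...,0]-c[0])<.03)&(abs(P[...,1]-c[1])<.03)
    b=(hsv[...,0]>105)&(hsv[...,0]<130)&(hsv[...,1]>150)&(hsv[...,2]>60)&near
    o=(hsv[...,0]>3)&(hsv[...,0]<16)&(hsv[...,1]>170)&(hsv[...,2]>70)&near
    print(c,b.sum(),np.percentile(P[b],[3,50,97],axis=0).round(4).tolist(),'orange',o.sum(),np.nanmedian(P[o],0).round(4) if o.any() else '')
E
python3 c.py s7
```

```text
t 9.33 ee [0.5743 0.0898 0.0958] w 0.0855 F [ 0.3  0.8 -0.5] M [0.05 0.01 0.05]
need mm [-0.1  0.   1. ] deg [-0.   -0.01 -0.21]
(0.5735, 0.0895) 168 [[0.5593, 0.0771, 0.1332], [0.57, 0.0861, 0.1396], [0.5825, 0.1007, 0.1418]] orange 14 [0.5901 0.0839 0.1126]
(0.3775, 0.0932) 204 [[0.3658, 0.0823, 0.1328], [0.377, 0.0904, 0.1397], [0.3885, 0.1046, 0.1414]] orange 34 [0.3946 0.0894 0.1183]
(0.577, 0.264) 135 [[0.5655, 0.2525, 0.1332], [0.5762, 0.2608, 0.1394], [0.5882, 0.2758, 0.142]] orange 15 [0.5954 0.2592 0.1186]
(0.382, 0.269) 168 [[0.3701, 0.2576, 0.1325], [0.3813, 0.2654, 0.1397], [0.393, 0.2805, 0.142]] orange 37 [0.3996 0.2651 0.1171]
```

View pics/s7z.png

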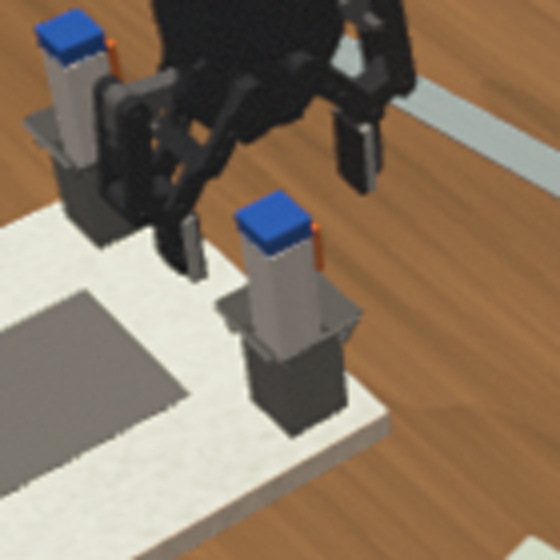

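The button is out: an orange pad shows on the +x side, and the top is level with the fitted legs. I retract.

Request:
{"method": "servo_tool", "body": {
  "offset": [
    [0,0,10],
    [0,0,20],
    [0,0,25],
    [0,0,25],
    [0,0,25],
    [0,0,20],
    [0,-20,0],
    [0,-35,0],
    [0,-35,0],
    [0,-20,0],
    [0,0,0],
    [0,0,0]
  ],
  "twist": [
    [0,0,0],
    [0,0,0],
    [0,0,0],
    [0,0,0],
    [0,0,0],
    [0,0,0],
    [0,0,0],
    [0,0,0],
    [0,0,0],
    [0,0,0],
    [0,0,0],
    [0,0,0]
  ],
  "jaw": [1,1,1,1,1,1,1,1,1,1,1,1]
}}

```text
clock: 10.38
ee_pos: [0.5743, -0.0216, 0.2216]
ee_rot: [0.707, -0.008, 0.008, -0.707]
wrist_force: [-0.2, 0.8, 0.0]
width: 0.0851
```

```bash
python3 c.py s8; python3 - <<'E'
from h import *
grab('top','t8')
im,P=pts('t8')
def f(c):
    m=(abs(P[...,0]-c[0])<.04)&(abs(P[...,1]-c[1])<.04)&(P[...,2]>.128)&(P[...,2]<.145);return P[m].mean(0),m.sum()
print(f((.573,.089)),f((.3775,.094)),f((.568,-.279)))
cv2.imwrite('pics/t8z.png',cv2.resize(im[160:360,20:420],None,fx=2,fy=2,interpolation=cv2.INTER_CUBIC)[...,::-1])
E
```

```text
t 10.38 ee [ 0.5743 -0.0216  0.2216] w 0.0851 F [-0.2  0.8  0. ] M [-0.    0.05  0.01]
need mm [-1.000e-01  1.114e+02 -1.248e+02] deg [ 0.01  0.02 -0.05]
(0.5735, 0.0895) 167 [[0.5593, 0.0775, 0.1331], [0.5703, 0.0867, 0.1396], [0.5822, 0.1, 0.1418]] orange 13 [0.5905 0.0835 0.1145]
(0.3775, 0.0932) 205 [[0.3657, 0.0819, 0.1333], [0.377, 0.0905, 0.1397], [0.3883, 0.1048, 0.1416]] orange 35 [0.3948 0.0896 0.118 ]
(0.577, 0.264) 135 [[0.5652, 0.2529, 0.1335], [0.576, 0.2609, 0.1394], [0.5888, 0.2756, 0.1419]] orange 20 [0.5961 0.2605 0.1143]
(0.382, 0.269) 168 [[0.3702, 0.2574, 0.1329], [0.3813, 0.2656, 0.1397], [0.393, 0.281, 0.1419]] orange 39 [0.3994 0.2652 0.1189]
(array([nan, nan, nan]), np.int64(0)) (array([nan, nan, nan]), np.int64(0)) (array([ 0.56795017, -0.27846855,  0.13515427]), np.int64(230))<stdin>:5: RuntimeWarning: Mean of empty slice.
  ret = um.true_divide(
```

View pics/s8z.png

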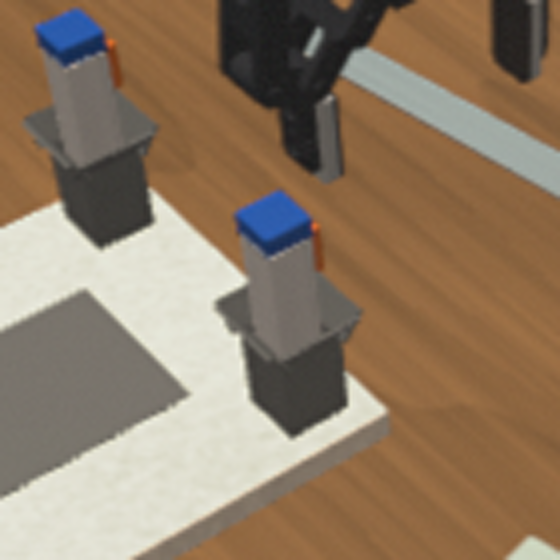

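View pics/t8z.png

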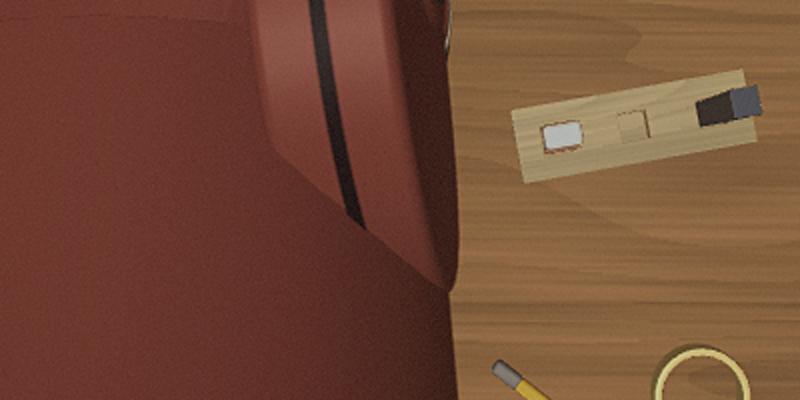

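The side view shows the leg upright with its top at 0.1396 m, the same as the fitted legs. Its pad is about 20 mm out from the leg centre, against 18–19 mm on the fitted legs, so the button is fully out. In the top view the post has not moved and the arm hides the riser. I hand in.

```bash
python3 -c "
from rig import manip
print(manip.job_done())"
```

```text
the job is handed in; nothing more can be done
None
```

The leg is in the empty socket, let go, with its button out. I handed the job in at about 10.5 s, and the system reported no verdict.

**What I did:** I gripped the leg across its press pad, closing to 24.4 mm so the button was about flush. I lifted it out, turned it about 12°, lowered it until the socket floor pushed back with 7.7 N, then opened the gripper and moved clear.

**Last checks:**
- **Height:** the leg's top is level with the fitted legs (about 0.1396 m).
- **Upright:** the leg looked upright in the side view; I did not measure its final tilt.
- **Button:** the orange pad stands about 20 mm out from the leg's centre, against 18–19 mm on the fitted legs. The nub in the hole faces away from the side camera, so I judged it by the pad, which moves with it.
- **Dark post:** still at (0.568, -0.278), where it started.
- **Contact:** the gripper is clear of everything and wrist force is near zero.

**Disagreements:**
- The leg sits about 2–3 mm to the -x side of the socket centre, inside the 10 mm allowed.
- The side camera and the arm's own position reading differed by about 2 mm, so I aimed between them.
- The arm hid the riser in the last top view, so the final leg check rests on the side camera alone.

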